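# Pin the pack of drilled boards on the jig

## Robot

A 6-joint arm with a two-finger parallel gripper is mounted at the origin on a cart in front of the work surface, level with it; the furniture and walls round the work are solid. World frame = base frame: x ahead of the robot, y to its left, z up, the work surface at z = 0. Lengths are in mm, angles in rad, forces in N, time in s.
With the tool pointing down it reaches from about 400 to 925 mm from the base axis. Payload 12.5 kg.
Tool frame: the origin (TCP) lies at the very end of the fingers, on their centre line; the grasp point (between the pads) lies 19 mm behind it (env.tcp_to_grasp is the distance from the TCP to the grasp point, in mm); z points along the fingers, x is the direction in which the jaws open and shut, and the axes are right-handed (so a half turn about z gives the same grasp; the last joint's range is limited). The gripper opens to 95 mm and grips with 3 to 60 N. Pads are 20 mm wide; open, the fingers measure 119 mm over their backs; the gripper's body (75 mm by 180 mm) begins 59 mm behind the grasp point.
Start: joints at [1.192, 0.491, 1.559, -0, 1.092, -0.106], TCP at [168.375, 601.911, 214.661] pointing down, gripper open.
Joint ranges: [-3.1, 3.1], [-0.84, 2.19], [0.05, 2.79], [-1.13, 4.28], [0.06, 2.93], [-2.69, 2.69]. Speed limits (rad/s): [2.22, 2.22, 2.79, 3.14, 3.14, 3.14].

## Interface

Orientations are given as [roll, pitch, yaw] about the fixed x, y, z axes, in that order (R = Rz(yaw) Ry(pitch) Rx(roll)).
In Python, from cell import env, vision, job gives the robot as it stands.
- The arm moves only by the shell command python3 -m pendant 'ROWS' [OPENING]. ROWS is JSON, a list of rows, each a list of 4 numbers: the shift along the tool's x, y, z in mm, then the turn about the tool's z in degrees. In form: [[tx, ty, tz, turn], ...]. A call has 1 to 8 rows; each row is the pose to reach, as a shift and turn from the pose measured when the call began, along the tool's axes at that moment; what a row does not reach only later rows make up. A row lasts 1/8 s, in which the tool goes at most 62.5 mm and 10.7 degrees, less where a joint would pass 70% of its speed; a pose out of reach is approached as far as the arm can. A call with a gripper value outside its range is refused whole. OPENING is the closure, from 0 (fully open) to 1 (shut), set as the call begins (- or left out, the last holds). The fingers move at their own pace and stop on an object; the grip force is fixed at half the most. Time passes only in rows, so rows that repeat a pose let the fingers close. It gives the time, the measured TCP pose, the force and the opening at its end, in the units of the state.
- env.state(): the state, without advancing time (a new reading comes with each control period).
- vision.read_camera(name): name is "scene" or "top"; returns a dict with "pixels" (420x560x3 uint8, red, green, blue), "intrinsics" (3x3 intrinsics, pixels), "R" (3x3) and "t" (3): a world point X has camera coordinates R X + t. Camera axes: x right, y down, z forward; pixel columns grow to the right and rows downward; lengths in mm; the calibration is good to about 2 mm. A picture is of the moment at which its call begins. There is no depth.
- job.job_done(): hands the job in, once; it reports no verdict.
Trained networks look in a picture, given as the dict that the camera call returned (one of the last four; its "shot" number tells which), for a name from the list of things; names that differ only in an ending like _2 or _b are one class to them, and where a whole thing is asked for, a point or a joint stands for the part that bears it (a point fixed in the world has none). Each returns a list of dicts, best first, with "confidence" (0 to 1); they miss things now and then, are a little off and sometimes report something else, mostly with a low value. They report only what shows in the picture. A call takes as long as a camera call. They do not tell look-alikes from the thing itself.
- vision.find_in(picture, query): "at" ([x, y, z] in mm, in the coordinates of the camera as it stood for that picture, good to about 4 mm: the middle of the surface that is visible of it).
- vision.regions_of(picture, query): "pixels" (420x560 bool, what is visible of it).
The state is a dict: "t": time; "joints": joint angles; "qvel": joint speeds; "tau": joint torques, N m; "eef_pos": TCP position; "tcp_rot": TCP orientation; "ft_force": force on the tool from outside, world axes, zero at the start; "moment": the same for the moment, N m; "opening": opening from 0.0 (shut) to 1.0 (fully open).
Only numpy, scipy, OpenCV 4.12 (cv2) and the standard library are available. Lean on these libraries where they do the work, as an engineer would, in place of code of your own. Each camera call takes 0.05 s, during which the arm holds its last target.

## Task

The three drilled sample boards lie askew in a pile on the pinning jig. Square them up so that their holes line up, put the steel pin from the wooden rest through all three, and feel round with its tip for the off-centre bore of the bush hidden in the jig below; then press the pin home until its collar sits on the top board and let go. Go gently: never load the jig with more than 30 N, and do not disturb the thread spool, sanding block and whetstone.

Things in the scene. Friction and masses are not known exactly. Their poses are not given: they have to be found in the camera images.
- jig_top (a point): Centre of the jig's flat top face, z up, 40 mm above the table. A round opening 24 mm wide, centred here, goes through the 6 mm thick top wall. Just under it a clamped, immovable steel bush (flat top 6 mm below this point) closes the opening, but for its round bore, 12 mm wide and 18 mm deep, whose axis lies 5.5 mm off the middle, in any direction.
- jig: The whole jig with its bush: aluminium pillar (50 x 50 mm in x and y) on a 100 x 100 x 8 mm steel foot plate fixed to the table; origin on the table under the pillar's centre, axes as for jig_top. The boards hide the bush and the bore's direction is not reported: feel for it with the pin's tip in the opening; the pinned boards slide along easily with the pin.
- pin_grip (a point): Middle of the pin's round grip, 83 mm above the tip; the grip is 16 mm thick and 46 mm long (60 to 106 mm above the tip). The pin stands upright in a blind hole (12.5 mm wide, 20 mm deep) of a wooden rest (70 x 70 x 28 mm, fixed to the table).
- pin_tip (a point): Centre of the pin's flat lower end. Fully home, with the collar on the pack of three boards, it is 20 mm below the jig's top face.
- pin: The steel pin (about 120 g), round about its z axis, which points up; origin at the centre of its tip. Shank 10 mm thick, 56 mm long, its last 3 mm tapering to a flat tip 7 mm wide; above the shank a collar 22 mm wide and 4 mm thick, then the grip.
- board_low_center (a point): Centre of the lowest board, half-way up its hole: loose wooden board, 60 x 60 x 12 mm (x, y, z up), about 40 g, with a 12 mm hole through its middle. Lies on the jig, up to 5 mm off the jig's centre in x and y and 0.1 rad turned; overhangs the pillar, so fingers can pass down beside pile and pillar.
- board_mid_center (a point): Centre of the middle board, half-way up its hole: loose wooden board, 60 x 60 x 12 mm (x, y, z up), about 40 g, with a 12 mm hole through its middle. Lies on the board below, up to 5 mm off the jig's centre in x and y and 0.1 rad turned; overhangs the pillar, so fingers can pass down beside pile and pillar.
- board_top_center (a point): Centre of the top board, half-way up its hole: loose wooden board, 60 x 60 x 12 mm (x, y, z up), about 40 g, with a 12 mm hole through its middle. Lies on the board below, up to 5 mm off the jig's centre in x and y and 0.1 rad turned; overhangs the pillar, so fingers can pass down beside pile and pillar.
- thread_spool: Bystander, to be left alone: small thread spool standing upright, 31 mm across, 40 mm high; origin at the centre of its underside.
- sanding_block: Bystander, to be left alone: sanding block of wood, 46 x 76 x 26 mm; origin at the centre of its underside.
- whetstone: Bystander, to be left alone: loose grey whetstone on the right of the table (not those on the red mat), 58 x 100 x 46 mm; origin at the centre of its underside.
There are look-alikes about, which are no part of the job. Leave any purple look-alike of the jig alone. Leave any yellow look-alike of the part that bears board_top_center alone.

How it is judged:
By the outcome, as a careful person would: the job done as asked, in the order asked, and still so for the second after the job is handed in, with the robot touching nothing.
It also fails if it takes over 72 s, if anything falls off the work surface, if the arm or the gripper's body presses on something with over 40 N, if the wrist force passes 120 N, or if a joint passes its speed limit or range.

## Working session

There is one attempt and no reset: what is moved stays moved. The work goes in short steps, Python scripts to look and compute and a shell command to move; the robot and the scene stay as the last step left them, time stands still between calls to the robot, and variables do not carry over. Pictures are saved under pics/ and viewed, and the job is handed in when it is done.

```bash
ls; mkdir -p pics
python3 - <<'E'
from cell import env, vision, job
import cv2, numpy as np
print(env.state())
for n in ("scene","top"):
    p=vision.read_camera(n)
    print(n,p["shot"],p["intrinsics"],p["R"],p["t"])
    cv2.imwrite(f"pics/{n}0.png",cv2.resize(p["pixels"][:,:,::-1],(800,600)))
    for q in ["jig","jig_top","pin","pin_grip","board_top_center","board_mid_center","board_low_center","thread_spool","sanding_block","whetstone"]:
        for d in vision.find_in(p,q):
            R=np.array(p["R"]);t=np.array(p["t"]);a=np.array(d["at"])
            uv=np.array(p["intrinsics"])@a; 
            print(q,round(d["confidence"],2),(R.T@(a-t)).round(1),(uv[:2]/uv[2]).round(0))
E
```

```text
pics
{'t': 0.0, 'joints': array([ 1.19240022e+00,  4.91557965e-01,  1.55944286e+00, -4.98045971e-05,
        1.09168131e+00, -1.05621947e-01]), 'qvel': array([ 2.77585130e-05,  6.70004503e-04, -3.93300915e-04,  2.51838256e-03,
        6.04016244e-04, -4.88858712e-04]), 'tau': array([ 1.92448519e-03, -6.12647510e+01, -2.58174008e+01,  6.92636962e-02,
        4.82207327e-02, -8.37184189e-05]), 'eef_pos': array([168.29244881, 601.66971418, 214.0650035 ]), 'tcp_rot': array([-3.14152172e+00,  1.08806909e-03,  1.29804519e+00]), 'ft_force': array([-0.3324433 , -0.11107589, -0.60812052]), 'moment': array([-0.02113033, -0.06165746, -0.04907226]), 'opening': 1.0025230804357836}
scene 1 [[460.24924911   0.         271.30906393]
 [  0.         460.24924911 210.72084604]
 [  0.           0.           1.        ]] [[ 0.79863911 -0.60180347 -0.00285495]
 [-0.34262712 -0.45078204 -0.82425858]
 [ 0.49475472  0.65926333 -0.56620636]] [-495.52963567  272.83542119  898.54941753]
jig 0.83 [555.1 171.6   7. ] [215. 211.]
jig 0.62 [555.6   6.4   6.1] [249. 240.]
jig 0.34 [ 544.6 -313.1   84.4] [336. 290.]

[... 884 characters left out ...]
802782 -0.99933165]] [ -36.60485155  572.68327027 1235.58357837]
jig 0.69 [571.5  26.5  11.9] [250. 209.]
jig 0.55 [572.3 188.8   9.6] [192. 209.]
jig_top 0.89 [571.  190.    9.9] [192. 210.]
jig_top 0.7 [566.9  27.9   9.5] [250. 211.]
pin 0.43 [ 550.4 -305.8   98.7] [376. 215.]
pin_grip 0.59 [ 548.3 -308.7   98.5] [377. 216.]
board_top_center 0.88 [ 523.4 -100.6   14.4] [296. 226.]
board_mid_center 0.63 [579.3  -1.2  64. ] [260. 205.]
board_low_center 0.22 [569.6  29.1   9.1] [250. 210.]
thread_spool 0.66 [ 410.6 -142.2   41. ] [312. 267.]
thread_spool 0.64 [ 548.4 -306.5   98.9] [377. 216.]
sanding_block 0.59 [437.6 256.9  27.5] [167. 258.]
whetstone 0.73 [ 715.3 -295.4   46.5] [367. 155.]
```

View pics/scene0.png

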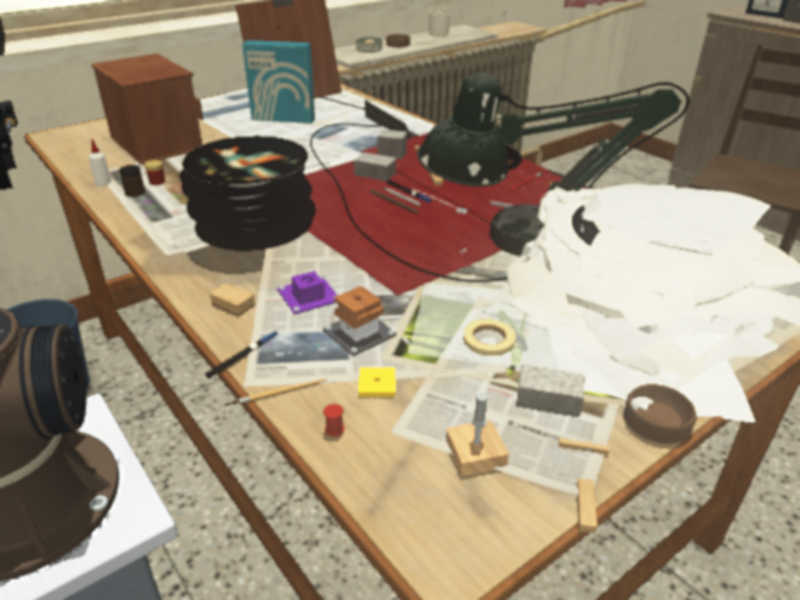

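View pics/top0.png

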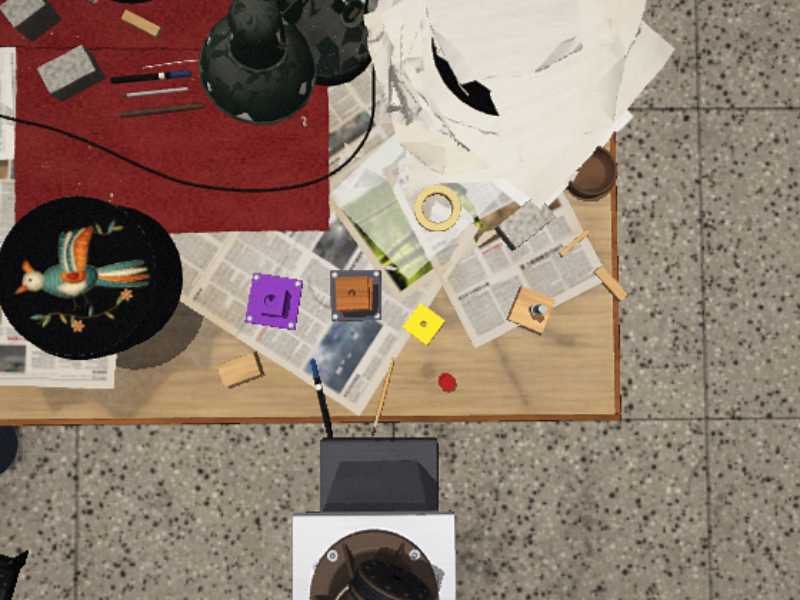

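The scene view shows the aluminium jig with three brown boards at about (357,320) in the 800-px picture, which is (355,293) in the top view. Look-alikes are the purple jig at (308,290) and the yellow board at (377,381). The pin stands in its rest at (480,425). I'll confirm the jig and pin in enlarged crops.

```bash
cat > h.py <<'E'
from cell import env, vision, job
import cv2, numpy as np
def cam(n):
    p=vision.read_camera(n)
    return p
def proj(p,X):
    X=np.atleast_2d(np.array(X,float))
    a=X@np.array(p["R"]).T+np.array(p["t"]); uv=a@np.array(p["intrinsics"]).T
    return uv[:,:2]/uv[:,2:]
def ray(p,uv,z):
    R=np.array(p["R"]);t=np.array(p["t"]);K=np.array(p["intrinsics"])
    d=R.T@np.linalg.solve(K,[uv[0],uv[1],1.]);c=-R.T@t
    return c+d*(z-c[2])/d[2]
def crop(p,u0,v0,w,h,s,name):
    im=p["pixels"][v0:v0+h,u0:u0+w,::-1]
    cv2.imwrite("pics/"+name,cv2.resize(im,(w*s,h*s),interpolation=cv2.INTER_CUBIC))
E
python3 - <<'E'
from h import *
p=cam("top");q=cam("scene")
a=cv2.resize(p["pixels"][180:235,220:275,::-1],(385,385),interpolation=cv2.INTER_CUBIC)
b=cv2.resize(q["pixels"][195:250,222:277,::-1],(385,385),interpolation=cv2.INTER_CUBIC)
cv2.imwrite("pics/j1.png",np.hstack([a,b]))
a=cv2.resize(p["pixels"][190:245,345:400,::-1],(385,385),interpolation=cv2.INTER_CUBIC)
b=cv2.resize(q["pixels"][272:337,302:367,::-1],(385,385),interpolation=cv2.INTER_CUBIC)
cv2.imwrite("pics/p1.png",np.hstack([a,b]))
np.savez("pics/c.npz",tp=p["pixels"],sp=q["pixels"])
E
```

```text
(no output)
```

View pics/j1.png

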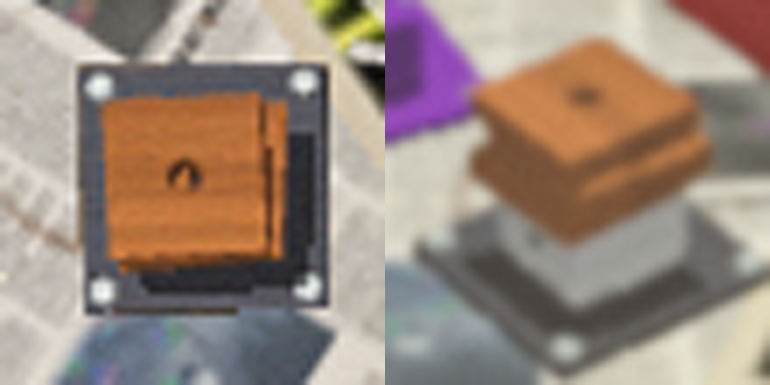

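View pics/p1.png

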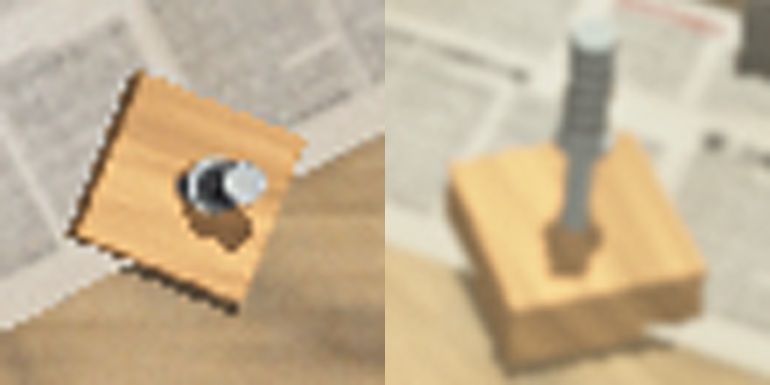

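Run:
```python
import numpy as np,cv2
d=np.load("pics/c.npz")
a=cv2.resize(d["tp"][184:230,226:272,::-1],(552,552),interpolation=cv2.INTER_LANCZOS4)
cv2.imwrite("pics/j2.png",a)
b=cv2.resize(d["sp"][198:252,222:282,::-1],(720,648)[:2],interpolation=cv2.INTER_LANCZOS4)[:600]
cv2.imwrite("pics/j3.png",b)
```

```text
(no output)
```

View pics/j2.png

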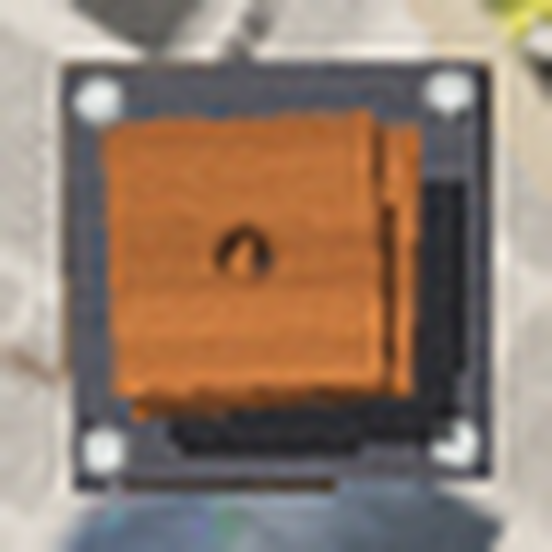

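View pics/j3.png

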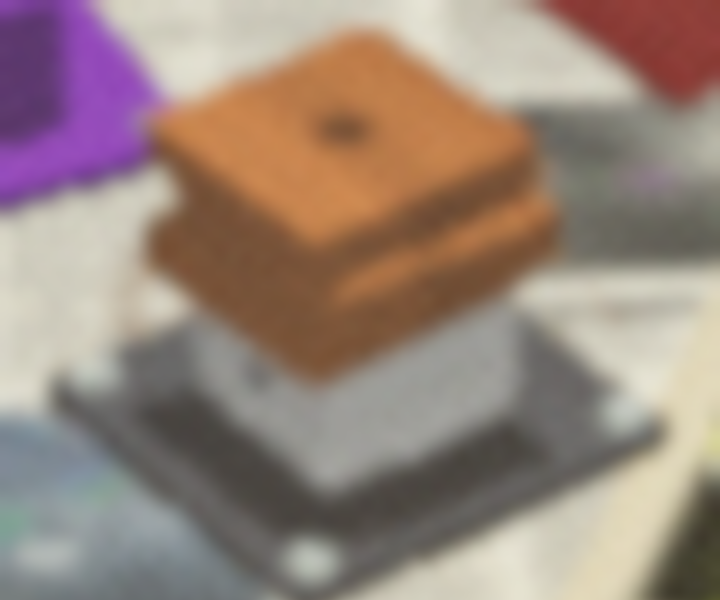

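```bash
cat >> h.py <<'E'
def n(x,y,u0,v0,s): return np.array([u0+(x+.5)/s-.5, v0+(y+.5)/s-.5])
E
python3 - <<'E'
from h import *
p=cam("top");q=cam("scene")
J=lambda x,y,z:ray(p,n(x,y,226,184,12),z).round(1)
S=lambda x,y,z:ray(q,n(x,y,222,198,12),z).round(1)
print("bolts top",[J(*c,10) for c in [(98,100),(449,91),(456,443),(103,452)]],J(276.5,271.5,10))
print("corners",[J(*c,8) for c in [(63,65),(490,63),(488,475),(74,488)]])
print("top hole",J(245,253,76)," board top corners",[J(*c,76) for c in [(105,126),(368,113),(382,388),(113,394)]])
print("mid corners",[J(*c,64) for c in [(420,128),(412,394)]])
print("scene bolts",[S(*c,10) for c in [(95,372),(310,560),(627,415)]], "pillar near",S(328,490,8))
print("board top corners",[S(*c,76) for c in [(148,128),(370,28),(540,135),(318,248)]],"hole",S(343,125,76))
# pin
P=lambda x,y,z:ray(p,n(x,y,345,190,7),z).round(1)
Q=lambda x,y,z:ray(q,n(x-385,y,302,272,385/65),z).round(1)
print("pin top",P(244,184,114),Q(597,35,114))
print("rest",[P(*c,28) for c in [(140,72),(307,142),(240,300),(72,232)]],[Q(*c,28) for c in [(450,168),(628,133),(705,272),(512,312)]])
print("pin foot",Q(575,228,28))
E
```

```text
bolts top [array([620.3,  73.1,  10. ]), array([621.8,  -8.9,  10. ]), array([539.4, -10. ,  10. ]), array([538. ,  72.4,  10. ])] [579.8  31.7  10. ]
corners [array([628.7,  81.4,   8. ]), array([628.4, -18.6,   8. ]), array([531.9, -17.4,   8. ]), array([529.7,  79.3,   8. ])]
top hole [581.2  35.3  76. ]  board top corners [array([609.6,  66.1,  76. ]), array([612.1,   7.8,  76. ]), array([551.1,   5.2,  76. ]), array([550.3,  64.6,  76. ])]
mid corners [array([609.5,  -3.4,  64. ]), array([550. ,  -1.2,  64. ])]
scene bolts [array([538.6,  73.8,  10. ]), array([538.8,  -8.8,  10. ]), array([621.8,  -8.9,  10. ])] pillar near [556.7  10.7   8. ]
board top corners [array([549.2,  63. ,  76. ]), array([608.8,  66.3,  76. ]), array([613.7,  10.7,  76. ]), array([552.9,   5.1,  76. ])] hole [582.7  39.   76. ]
pin top [ 547.9 -310.   114. ] [ 548.9 -310.4  114. ]
rest [array([ 594.1, -290.5,   28. ]), array([ 565.8, -356.2,   28. ]), array([ 503.6, -328.7,   28. ]), array([ 531. , -262.6,   28. ])] [array([ 529.4, -265.4,   28. ]), array([ 592.1, -291. ,   28. ]), array([ 566.4, -354.7,   28. ]), array([ 502. , -328.1,   28. ])]
pin foot [ 545.  -313.2   28. ]
```

The two cameras agree to about 1 mm. The jig is centred at about (580, 32) with yaw about 0.01. The top hole is at (581, 35.5) and the pin at (548, -310). The jig I'm using is the grey pillar with brown boards, not the purple one. Moving over the pile now.

```bash
cat >> h.py <<'E'
def to(x,y,z,yaw=None):
    s=env.state(); P=s["eef_pos"]; w=s["tcp_rot"]
    from scipy.spatial.transform import Rotation as Ro
    R=Ro.from_euler("xyz",w).as_matrix()
    d=R.T@(np.array([x,y,z])-P)
    turn=0 if yaw is None else -np.degrees((yaw-w[2]+np.pi)%(2*np.pi)-np.pi)
    print("row",d.round(2),round(turn,2)," tool x",R[:,0].round(3)," tool y",R[:,1].round(3))
def st():
    s=env.state(); print(round(s["t"],2),s["eef_pos"].round(2),s["tcp_rot"].round(4),"F",s["ft_force"].round(2),"M",s["moment"].round(2),"op",round(s["opening"],3), "j",s["joints"].round(2))
E
python3 -c "
from h import *
to(580,32.2,214,1.581)"
```

```text
row [-437.74  549.88    0.64] -16.21  tool x [0.269 0.963 0.   ]  tool y [ 0.963 -0.269  0.   ]
```

```bash
python3 -m pendant '[[-437,550,0,-16],[-437,550,0,-16],[-437,550,0,-16],[-437,550,0,-16],[-437,550,0,-16],[-437,550,0,-16],[-437,550,0,-16],[-437,550,0,-16]]' 0; python3 -c "
from h import *
st();to(580,32.2,150,1.581)"
```

```text
t: 2.3
eef_pos: [462.3, 195.6, 214.9]
tcp_rot: [3.141, -0.0, 1.577]
ft_force: [1.1, 1.5, 0.2]
opening: 0.999
2.3 [462.27 195.56 214.92] [ 3.1409e+00 -3.0000e-04  1.5772e+00] F [1.11 1.53 0.19] M [ 0.09  0.07 -0.03] op 0.999 j [ 0.27  0.32  1.85  0.    0.97 -1.31]
row [-164.13  116.64   64.94] -0.22  tool x [-0.006  1.     0.   ]  tool y [1.    0.006 0.001]
```

```bash
python3 -m pendant '[[-164,117,30,0],[-164,117,60,0],[-164,117,65,0],[-164,117,65,0],[-164,117,65,0],[-164,117,65,0]]' 0
python3 - <<'E'
from h import *
st();to(580,32.2,34,1.581)
p=cam("top");q=cam("scene")
a=cv2.resize(p["pixels"][170:240,215:285,::-1],(400,400),interpolation=cv2.INTER_CUBIC)
b=cv2.resize(q["pixels"][170:250,210:290,::-1],(400,400),interpolation=cv2.INTER_CUBIC)
cv2.imwrite("pics/j4.png",np.hstack([a,b]))
E
```

```text
t: 3.05
eef_pos: [579.9, 33.4, 150.5]
tcp_rot: [3.141, -0.001, 1.578]
ft_force: [-1.0, 0.2, -0.1]
opening: 1.0
3.05 [579.9   33.43 150.54] [ 3.1406e+00 -5.0000e-04  1.5779e+00] F [-0.95  0.16 -0.05] M [-0.02 -0.01 -0.01] op 1.0 j [-0.06  0.5   1.74  0.    0.9  -1.63]
row [-1.2900e+00 -2.0000e-02  1.1654e+02] -0.18  tool x [-0.007  1.     0.001]  tool y [1.    0.007 0.001]
```

View pics/j4.png

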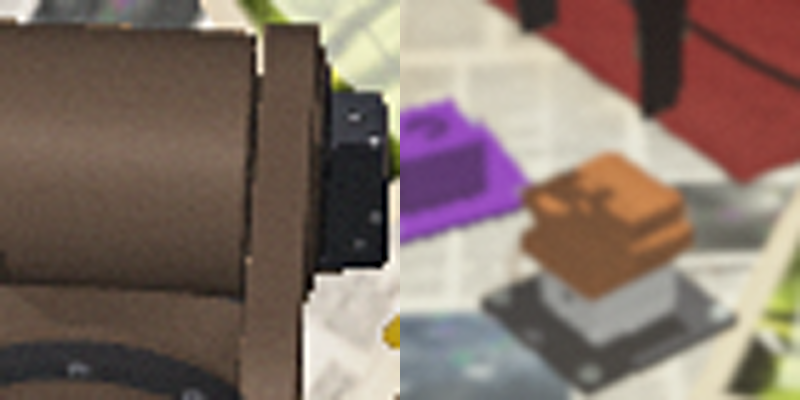

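```bash
python3 -m pendant '[[-1,0,30,0],[-1,0,60,0],[-1,0,60,0],[-1,0,60,0]]' 0
python3 - <<'E'
from h import *
st();to(580,32.2,36,1.581)
q=cam("scene")
b=cv2.resize(q["pixels"][170:250,210:290,::-1],(560,560),interpolation=cv2.INTER_CUBIC)
for pt in proj(q,[[580,32+47.5,90],[580,32-47.5,90],[580,32-59.5,90]]):
    c=((pt-[210,170]+.5)*7).astype(int); print(c); cv2.circle(b,tuple(int(i) for i in c),3,(0,255,0),-1)
cv2.imwrite("pics/j5.png",b)
E
```

```text
t: 3.65
eef_pos: [580.5, 33.2, 92.2]
tcp_rot: [3.138, -0.0, 1.58]
ft_force: [-0.3, -0.3, 0.7]
opening: 1.001
3.65 [580.51  33.24  92.16] [ 3.1385e+00 -3.0000e-04  1.5796e+00] F [-0.35 -0.31  0.66] M [ 0.03 -0.01  0.  ] op 1.001 j [-0.06  0.58  1.79  0.    0.77 -1.64]
row [-1.06 -0.69 56.16] -0.08  tool x [-0.009  1.     0.   ]  tool y [1.    0.009 0.003]
[214 191]
[366 308]
[386 324]
```

View pics/j5.png

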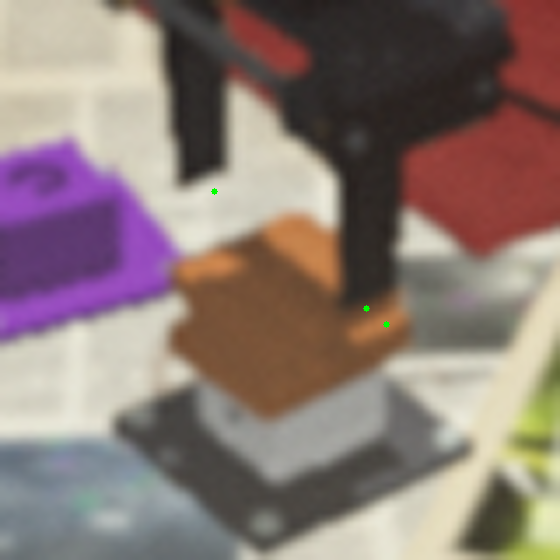

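The fingertips straddle the pile as projected. Descending to z = 36, then closing along y.

```bash
python3 -m pendant '[[-1,-0.5,20,0],[-1,-0.5,40,0],[-1,-0.5,56,0],[-1,-0.5,56,0],[-1,-0.5,56,0]]' 0; python3 -m pendant '[[0,0,0,0],[0,0,0,0],[0,0,0,0],[0,0,0,0],[0,0,0,0],[0,0,0,0],[0,0,0,0],[0,0,0,0]]' 1;  python3 -c "
from h import *
st();to(580,32.2,36,1.581)"
```

```text
t: 4.32
eef_pos: [580.7, 32.1, 37.0]
tcp_rot: [3.137, -0.0, 1.579]
ft_force: [0.4, -0.2, -0.1]
opening: 1.002
t: 5.32
eef_pos: [580.9, 32.2, 37.2]
tcp_rot: [3.137, -0.0, 1.579]
ft_force: [0.1, 0.6, 4.2]
opening: 0.631
5.33 [580.87  32.19  37.18] [ 3.1366e+00 -2.0000e-04  1.5794e+00] F [0.08 0.63 4.17] M [ 0.27 -0.   -0.05] op 0.631 j [-0.06  0.66  1.82  0.    0.65 -1.64]
row [ 0.02 -0.88  1.18] -0.09  tool x [-0.009  1.     0.   ]  tool y [1.    0.009 0.005]
```

The opening of 0.631 is 60 mm, so all three boards are squeezed to width along y. Next: open, rise, turn 90° and squeeze along x.

```bash
python3 -m pendant '[[0,0,0,0],[0,0,0,0],[0,0,0,0],[0,0,0,0],[0,0,-30,0],[0,0,-60,0],[0,0,-60,8],[0,0,-60,18]]' 0; python3 -m pendant '[[0,0,0,10],[0,0,0,20],[0,0,0,30],[0,0,0,40],[0,0,0,50],[0,0,0,60],[0,0,0,70],[0,0,0,74]]';  python3 -c "
from h import *
st();to(580,32.2,36,0.01)"
```

```text
t: 6.32
eef_pos: [580.6, 32.2, 97.6]
tcp_rot: [3.136, -0.002, 1.26]
ft_force: [-0.2, 0.6, -0.3]
opening: 0.999
t: 7.32
eef_pos: [580.6, 32.1, 97.6]
tcp_rot: [-3.141, -0.006, -0.035]
ft_force: [0.6, -0.0, 0.1]
opening: 1.005
7.33 [580.57  32.11  97.6 ] [-3.1412 -0.0055 -0.0353] F [ 0.56 -0.03  0.15] M [-0.06  0.07  0.01] op 1.005 j [-0.06  0.57  1.79  0.    0.78 -0.02]
row [-9.200e-01 -4.000e-02  6.159e+01] -2.6  tool x [ 0.999 -0.035  0.006]  tool y [-0.035 -0.999 -0.   ]
```

```bash
python3 -m pendant '[[-0.9,0,5,-2.6],[-0.9,0,25,-2.6],[-0.9,0,45,-2.6],[-0.9,0,61,-2.6],[-0.9,0,61,-2.6],[-0.9,0,61,-2.6]]' 0; python3 -m pendant '[[0,0,0,0],[0,0,0,0],[0,0,0,0],[0,0,0,0],[0,0,0,0],[0,0,0,0],[0,0,0,0]]' 1;  python3 -c "
from h import *
st();to(580,32.2,36,0.01)"
```

```text
t: 8.07
eef_pos: [580.3, 32.2, 37.1]
tcp_rot: [-3.141, -0.006, 0.01]
ft_force: [0.2, 0.1, -0.2]
opening: 1.002
t: 8.95
eef_pos: [580.2, 32.2, 37.2]
tcp_rot: [-3.141, -0.006, 0.01]
ft_force: [-2.6, 0.2, 5.1]
opening: 0.632
8.95 [580.22  32.19  37.16] [-3.1415 -0.006   0.0102] F [-2.61  0.23  5.09] M [-0.05  0.44  0.01] op 0.632 j [-0.06  0.66  1.83  0.    0.65 -0.07]
row [-0.23 -0.02  1.16] 0.01  tool x [1.    0.01  0.006]  tool y [ 0.01 -1.   -0.  ]
```

```bash
python3 -m pendant '[[0,0,0,0],[0,0,0,0],[0,0,0,0],[0,0,0,0],[0,0,-50,0],[0,0,-100,0],[0,0,-130,0],[0,60,-130,0]]' 0;  python3 -c "
from h import *
st();to(548,-310,160,0.01)"
```

```text
t: 9.95
eef_pos: [581.2, -26.1, 169.8]
tcp_rot: [3.141, -0.011, 0.015]
ft_force: [0.6, -0.1, -0.7]
opening: 0.999
9.95 [581.15 -26.1  169.85] [ 3.1413 -0.0107  0.0149] F [ 0.6  -0.05 -0.66] M [-0.05  0.01 -0.01] op 0.999 j [-0.16  0.47  1.73  0.    0.93 -0.18]
row [-37.47 283.38   9.53] 0.28  tool x [1.    0.015 0.011]  tool y [ 0.015 -1.     0.   ]
```

```bash
python3 -m pendant '[[-37,283,5,0],[-37,283,5,0],[-37,283,5,0],[-37,283,5,0],[-37,283,5,0],[-37,283,5,0],[-37,283,5,0],[-37,283,5,0]]' 0;  python3 - <<'E'
from h import *
st();to(548,-310,150,0.01)
p=cam("top");q=cam("scene");q2=q
a=cv2.resize(p["pixels"][184:230,226:272,::-1],(400,400),interpolation=cv2.INTER_LANCZOS4)
b=cv2.resize(q["pixels"][198:248,227:277,::-1],(400,400),interpolation=cv2.INTER_LANCZOS4)
cv2.imwrite("pics/j6.png",np.hstack([a,b]))
b=cv2.resize(q["pixels"][250:340,290:380,::-1],(540,540),interpolation=cv2.INTER_CUBIC)
cv2.imwrite("pics/p2.png",b)
for d in vision.find_in(q,"pin_grip"): print(d["confidence"],np.array(q["R"]).T@(np.array(d["at"])-q["t"]))
E
```

```text
t: 10.95
eef_pos: [548.7, -308.4, 164.7]
tcp_rot: [3.141, -0.011, 0.016]
ft_force: [0.4, -0.2, -0.1]
opening: 1.0
10.95 [ 548.7  -308.43  164.67] [ 3.1414 -0.0107  0.0162] F [ 0.4  -0.18 -0.12] M [-0.13  0.07  0.03] op 1.0 j [-0.62  0.54  1.61  0.01  0.98 -0.64]
row [-0.88  1.55 14.66] 0.36  tool x [1.    0.016 0.011]  tool y [ 0.016 -1.     0.   ]
0.49 [ 547.73851978 -312.59378766   82.59181994]
```

View pics/j6.png

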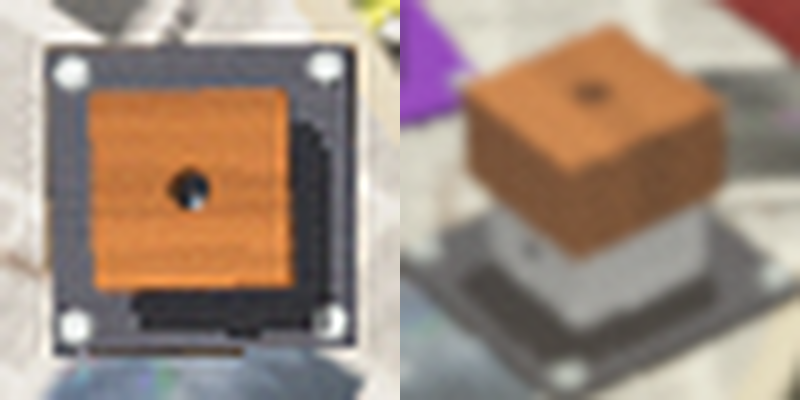

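View pics/p2.png

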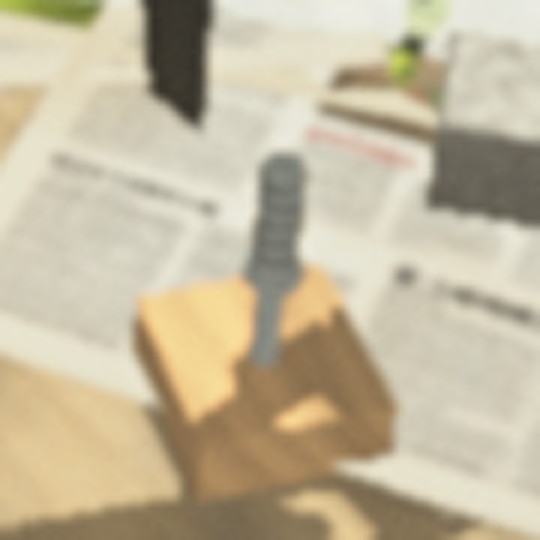

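The boards are squared, with flush edges and the hole at (190,190) in the left crop. The pin stands centred below the gripper at about (270,260). Descending to grip it.

```bash
python3 -m pendant '[[-0.5,1.5,30,0.4],[-0.5,1.5,60,0.4],[-0.5,1.5,85,0.4],[-1,1.5,92,0.4],[-1,1.5,92,0.4],[-1,1.5,92,0.4]]' 0;  python3 - <<'E'
from h import *
st();to(548,-310,72.5,0.01)
q=cam("scene")
b=cv2.resize(q["pixels"][250:340,290:380,::-1],(540,540),interpolation=cv2.INTER_CUBIC)
cv2.imwrite("pics/p3.png",b)
E
```

```text
t: 11.85
eef_pos: [549.2, -310.5, 73.8]
tcp_rot: [3.14, -0.012, 0.009]
ft_force: [-0.5, -0.7, -0.7]
opening: 1.001
11.85 [ 549.23 -310.53   73.84] [ 3.1403 -0.0122  0.0092] F [-0.52 -0.68 -0.67] M [-0.09  0.01 -0.02] op 1.001 j [-0.62  0.66  1.68  0.01  0.79 -0.64]
row [-1.24 -0.54  1.33] -0.04  tool x [1.    0.009 0.012]  tool y [ 0.009 -1.     0.001]
```

View pics/p3.png

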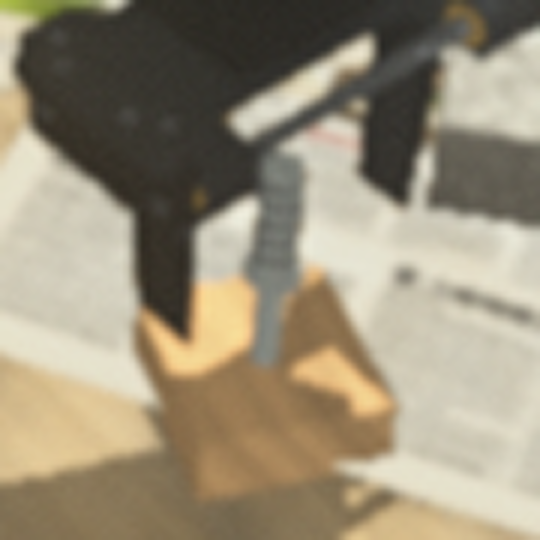

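The grip stands between the fingers. Shifting 1 mm and closing.

```bash
python3 -m pendant '[[-1,0,1,0],[-1,0,1,0],[-1,0,1,0],[-1,0,1,0],[-1,0,1,0],[-1,0,1,0],[-1,0,1,0],[-1,0,1,0]]' 1; python3 -m pendant '[[0,0,0,0],[0,0,0,0],[0,0,0,0],[0,0,0,0]]';  python3 -c "
from h import *
st()"
```

```text
t: 12.9
eef_pos: [548.2, -310.5, 72.8]
tcp_rot: [3.14, -0.012, 0.009]
ft_force: [0.4, -0.5, 0.5]
opening: 0.216
t: 13.4
eef_pos: [548.2, -310.5, 72.8]
tcp_rot: [3.14, -0.012, 0.009]
ft_force: [0.1, -0.7, 0.4]
opening: 0.149
13.4 [ 548.18 -310.5    72.78] [ 3.1403 -0.0122  0.0093] F [ 0.14 -0.65  0.38] M [-0.1   0.06 -0.  ] op 0.149 j [-0.62  0.66  1.68  0.01  0.79 -0.64]
```

```bash
python3 -m pendant '[[0,0,-10,0],[0,0,-20,0],[0,0,-40,0],[0,0,-60,0],[0,0,-85,0],[0,0,-85,0],[0,0,-85,0]]';  python3 - <<'E'
from h import *
st();to(582,35,157,0.01)
q=cam("scene")
b=cv2.resize(q["pixels"][220:320,280:380,::-1],(600,600),interpolation=cv2.INTER_CUBIC)
cv2.imwrite("pics/p4.png",b)
E
```

```text
t: 14.28
eef_pos: [546.9, -310.2, 157.3]
tcp_rot: [3.141, -0.012, 0.009]
ft_force: [-0.9, -0.4, -2.3]
opening: 0.152
14.28 [ 546.86 -310.22  157.27] [ 3.1406 -0.0117  0.0092] F [-0.94 -0.36 -2.35] M [-0.09  0.11  0.02] op 0.152 j [-0.62  0.55  1.62  0.01  0.96 -0.64]
row [  38.33 -344.88    0.39] -0.04  tool x [1.    0.009 0.012]  tool y [ 0.009 -1.     0.001]
```

View pics/p4.png

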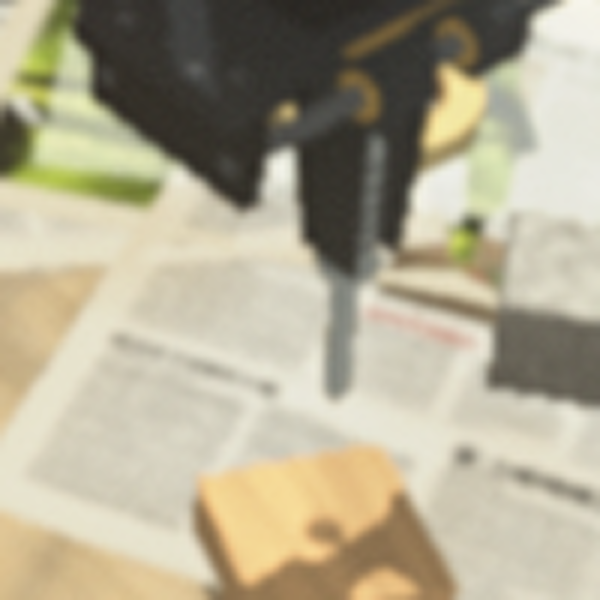

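Run:
```python
from h import *
q=cam("scene");p=cam("top")
print("tip",ray(q,n(337,398,280,220,6),92.5).round(1), "tcp",env.state()["eef_pos"].round(1))
print("hole",ray(p,n(190,190,226,184,400/46),76).round(1),ray(q,n(592-400,93,227,198,8),76).round(1))
print("corn top",[ray(p,n(*c,226,184,400/46),76).round(1) for c in [(88,91),(287,89),(293,289),(97,290)]])
print("corn sc",[ray(q,n(c[0]-400,c[1],227,198,8),76).round(1) for c in [(463,93),(612,22),(727,100),(573,173)]])
im=q["pixels"]
# subpixel tip: print shank columns by rows
g=cv2.cvtColor(im,cv2.COLOR_RGB2GRAY)
for r in range(266,291,2): print(r,g[r,328:346])
for nme in ("scene",):
  c=cv2.resize(im[255:295,315:355,::-1],(600,600),interpolation=cv2.INTER_CUBIC); cv2.imwrite("pics/p5.png",c)
```

```text
tip [ 546.9 -310.2   92.5] tcp [ 546.9 -310.2  156.8]
hole [579.1  31.4  76. ] [580.4  33.7  76. ]
corn top [array([609.6,  62.4,  76. ]), array([609.8,   1.6,  76. ]), array([5.486e+02, 2.000e-01, 7.600e+01]), array([548.8,  60. ,  76. ])]
corn sc [array([547.9,  58.4,  76. ]), array([609.1,  63.5,  76. ]), array([612.1,   4.7,  76. ]), array([550.9,   1.5,  76. ])]
266 [220 219 219 218 211 187 156 128 119 105  98 113 139 155 172 191 201 202]
268 [209 210 214 216 219 217 195 154 131 133 142 171 207 219 205 176 150 139]
270 [209 210 210 209 209 204 188 152 132 134 145 181 218 225 220 215 212 205]
272 [214 211 209 207 208 205 189 152 134 137 144 176 205 203 194 194 198 201]
274 [213 214 213 209 210 200 175 143 135 136 147 173 200 206 204 204 204 203]
276 [210 212 210 213 214 201 160 132 134 142 164 198 212 211 209 206 206 205]
278 [208 209 211 219 224 206 162 132 133 142 167 199 210 213 211 209 207 207]
280 [212 215 220 227 230 211 162 135 135 141 165 197 209 210 209 204 203 203]
282 [225 225 226 229 228 210 161 136 137 145 170 199 211 209 209 207 205 206]
284 [229 230 228 230 228 208 162 133 135 153 183 208 214 211 209 206 204 203]
286 [230 230 230 231 231 226 202 180 184 208 224 228 224 222 220 216 214 209]
288 [217 218 221 225 227 229 229 228 228 229 230 228 229 228 227 226 227 223]
290 [203 202 205 208 210 215 219 223 227 229 229 229 229 230 229 227 228 228]
```

View pics/p5.png

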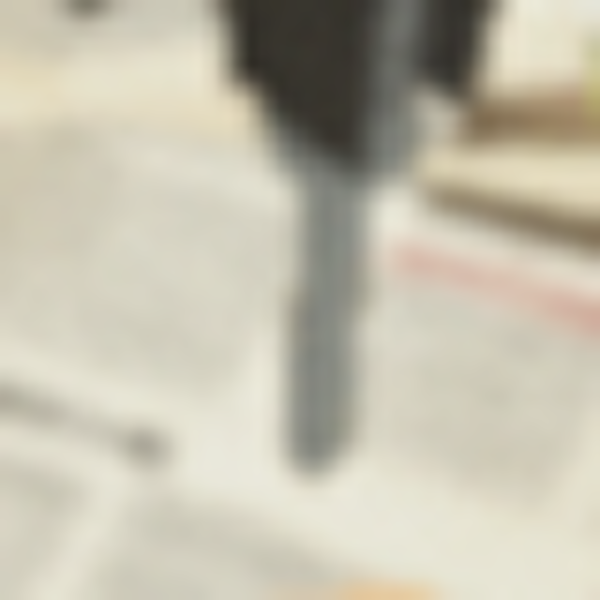

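```bash
python3 -c "
from h import *
to(580.2,32.2,157,0.01)"; python3 -m pendant '[[33,-343,0,0],[33,-343,0,0],[33,-343,0,0],[33,-343,0,0],[33,-343,0,0],[33,-343,0,0],[33,-343,0,0],[33,-343,0,0]]'; python3 -c "
from h import *
st();to(580.2,32.2,153,0.01)"
```

```text
row [ 3.6490e+01 -3.4212e+02  8.0000e-02] -0.04  tool x [1.    0.009 0.011]  tool y [ 0.009 -1.     0.   ]
t: 15.42
eef_pos: [576.6, 32.6, 156.6]
tcp_rot: [3.141, -0.01, 0.009]
ft_force: [-0.0, 0.4, -1.6]
opening: 0.152
15.43 [576.55  32.64 156.6 ] [ 3.1411 -0.0102  0.0094] F [-0.03  0.4  -1.58] M [-0.13  0.05  0.06] op 0.152 j [-0.06  0.49  1.75  0.    0.9  -0.07]
row [3.61 0.47 3.64] -0.04  tool x [1.    0.009 0.01 ]  tool y [ 0.009 -1.     0.001]
```

```bash
python3 -m pendant '[[3.6,0.5,0,0],[3.6,0.5,8,0],[3.6,0.5,10,0],[3.6,0.5,10,0],[3.6,0.5,10,0]]'
python3 - <<'E'
from h import *
st();to(580.2,32.2,140,0.01)
q=cam("scene")
c=cv2.resize(q["pixels"][180:230,230:290,::-1],(720,600),interpolation=cv2.INTER_CUBIC)
for pt in proj(q,[[580.2,32.2,82],[580.2,32.2,76]]):
    cc=((pt-[230,180]+.5)*12).astype(int); print(cc); cv2.circle(c,tuple(int(i) for i in cc),2,(0,255,0),-1)
cv2.imwrite("pics/p6.png",c)
E
```

```text
t: 16.05
eef_pos: [580.3, 32.1, 146.7]
tcp_rot: [3.141, -0.01, 0.009]
ft_force: [0.2, 0.1, -1.0]
opening: 0.149
16.05 [580.29  32.11 146.7 ] [ 3.1411 -0.0103  0.0093] F [ 0.21  0.07 -0.98] M [-0.1   0.04 -0.03] op 0.149 j [-0.06  0.5   1.75  0.    0.88 -0.07]
row [-0.16 -0.1   6.7 ] -0.04  tool x [1.    0.009 0.01 ]  tool y [ 0.009 -1.     0.   ]
[255 336]
[256 359]
```

View pics/p6.png

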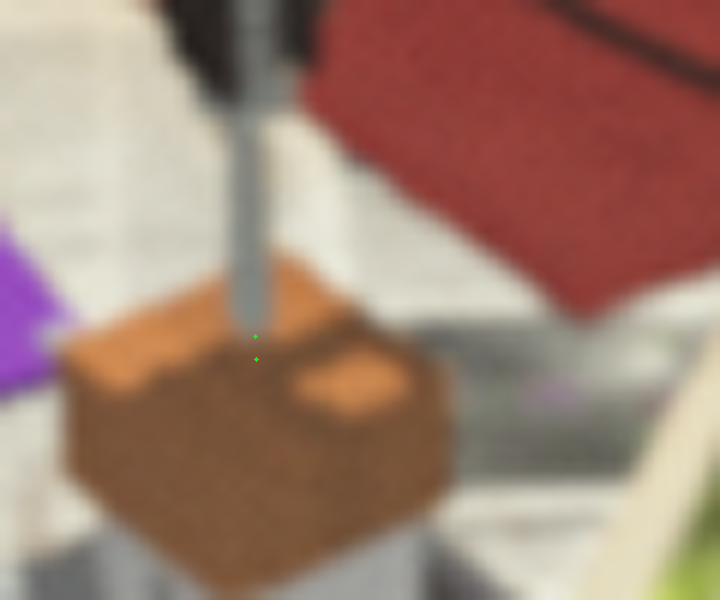

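The tip at about (250,330) hangs over the hole, expected at (253,356), to within about 0.5 mm. Lowering gently.

```bash
python3 -m pendant '[[0,0,2,0],[0,0,4,0],[0,0,6,0],[0,0,8,0],[0,0,10,0],[0,0,10,0]]'; python3 -c "
from h import *
st()"
```

```text
t: 16.85
eef_pos: [580.3, 32.1, 136.6]
tcp_rot: [3.141, -0.01, 0.009]
ft_force: [0.1, -0.2, -1.4]
opening: 0.154
16.85 [580.33  32.13 136.56] [ 3.1411 -0.0101  0.0093] F [ 0.05 -0.19 -1.44] M [-0.18  0.07 -0.03] op 0.154 j [-0.06  0.52  1.76  0.    0.86 -0.07]
```

```bash
python3 -m pendant '[[0,0,3,0],[0,0,6,0],[0,0,9,0],[0,0,12,0],[0,0,12,0]]'; python3 -m pendant '[[0,0,3,0],[0,0,6,0],[0,0,9,0],[0,0,12,0],[0,0,12,0]]'; python3 -c "
from h import *
st()"
```

```text
t: 17.48
eef_pos: [580.4, 32.1, 124.3]
tcp_rot: [3.141, -0.01, 0.009]
ft_force: [0.4, 0.1, -1.5]
opening: 0.15
t: 18.1
eef_pos: [580.4, 32.1, 112.0]
tcp_rot: [3.141, -0.009, 0.009]
ft_force: [0.4, -0.5, -0.4]
opening: 0.149
18.1 [580.35  32.12 112.  ] [ 3.1411 -0.0092  0.0094] F [ 0.45 -0.5  -0.38] M [-0.19  0.03 -0.  ] op 0.149 j [-0.06  0.55  1.78  0.    0.8  -0.07]
```

```bash
python3 -m pendant '[[0,0,3,0],[0,0,6,0],[0,0,9,0],[0,0,10,0],[0,0,10,0]]'; python3 -m pendant '[[0,0,1,0],[0,0,2,0],[0,0,2,0]]'; python3 -c "
from h import *
st()"
```

```text
t: 18.73
eef_pos: [580.4, 32.1, 101.9]
tcp_rot: [3.141, -0.009, 0.009]
ft_force: [0.2, -0.8, -0.8]
opening: 0.15
t: 19.1
eef_pos: [580.4, 32.1, 99.8]
tcp_rot: [3.141, -0.009, 0.009]
ft_force: [0.9, -0.7, -1.5]
opening: 0.148
19.1 [580.4   32.12  99.82] [ 3.1412 -0.0088  0.0093] F [ 0.94 -0.68 -1.52] M [-0.19  0.04  0.05] op 0.148 j [-0.06  0.57  1.79  0.    0.78 -0.07]
```

```bash
for i in 1; do :; done; python3 -m pendant '[[0,0,0.7,0],[0,0,0.7,0]]'; python3 -m pendant '[[0,0,0.7,0],[0,0,0.7,0]]'
```

```text
t: 19.35
eef_pos: [580.4, 32.1, 99.1]
tcp_rot: [3.141, -0.009, 0.009]
ft_force: [1.0, -0.0, -2.4]
opening: 0.15
t: 19.6
eef_pos: [580.5, 32.1, 98.7]
tcp_rot: [3.141, -0.009, 0.009]
ft_force: [-1.1, 0.2, 2.8]
opening: 0.148
```

Contact with the bush top at TCP z of about 98.8, as computed. Now I feel round on a 5.5 mm circle, starting at +x, with light pressure.

```bash
python3 -m pendant '[[2.7,0,0.2,0],[5.3,0,0.4,0],[5.3,0,0.4,0]]'; python3 -c "
from h import *
st()"
```

```text
t: 19.98
eef_pos: [585.6, 32.2, 98.6]
tcp_rot: [3.141, -0.008, 0.009]
ft_force: [-4.3, -0.0, 7.7]
opening: 0.15
19.98 [585.64  32.23  98.62] [ 3.1412 -0.0085  0.0094] F [-4.34 -0.05  7.74] M [-0.11  1.06 -0.07] op 0.15 j [-0.06  0.57  1.78  0.    0.78 -0.07]
```

```bash
python3 -m pendant '[[-0.6,-2.1,0,0],[-1.7,-3.9,0.2,0],[-1.7,-3.9,0.2,0]]'; python3 -c "
from h import *
st()"
```

```text
t: 20.35
eef_pos: [584.5, 36.1, 98.7]
tcp_rot: [3.141, -0.01, 0.01]
ft_force: [1.9, -2.9, 4.1]
opening: 0.147
20.35 [584.55  36.09  98.68] [ 3.141  -0.0101  0.0095] F [ 1.89 -2.94  4.14] M [-0.67 -0.34  0.03] op 0.147 j [-0.05  0.57  1.78  0.    0.78 -0.06]
```

```bash
python3 -m pendant '[[-2.2,-1,0.1,0],[-4.4,-1.6,0.3,0],[-4.4,-1.6,0.3,0]]'; python3 -c "
from h import *
st()"
```

```text
t: 20.72
eef_pos: [580.5, 37.8, 98.7]
tcp_rot: [3.141, -0.011, 0.009]
ft_force: [3.5, -0.7, 5.4]
opening: 0.149
20.73 [580.46  37.79  98.66] [ 3.1411 -0.0115  0.0095] F [ 3.52 -0.69  5.39] M [-0.32 -0.7  -0.05] op 0.149 j [-0.05  0.57  1.79  0.    0.77 -0.06]
```

Contact still. Next is 135°, at (576.2, 36.1).

```bash
python3 -m pendant '[[-2.2,0.6,0.1,0],[-4.3,1.7,0.3,0],[-4.3,1.7,0.3,0]]'; python3 -c "
from h import *
st()"
```

```text
t: 21.1
eef_pos: [576.2, 36.3, 98.5]
tcp_rot: [3.142, -0.012, 0.009]
ft_force: [2.4, 0.2, 7.1]
opening: 0.15
21.1 [576.16  36.27  98.54] [ 3.1415 -0.012   0.0093] F [2.36 0.19 7.15] M [ 0.19 -0.6   0.01] op 0.15 j [-0.05  0.56  1.8   0.    0.77 -0.06]
```

```bash
python3 -m pendant '[[-0.8,2,0.0,0],[-1.6,4,0.2,0],[-1.6,4,0.2,0]]'; python3 -c "
from h import *
st()"
```

```text
t: 21.48
eef_pos: [573.8, 32.1, 97.8]
tcp_rot: [3.141, -0.01, 0.009]
ft_force: [1.3, 0.1, -0.1]
opening: 0.148
21.48 [573.77  32.07  97.81] [ 3.1414 -0.01    0.0094] F [ 1.28  0.13 -0.1 ] M [-0.19 -0.06  0.01] op 0.148 j [-0.06  0.56  1.81  0.    0.76 -0.07]
```

The tip dropped: z is 97.8 and the force is gone. Testing with 2 mm further down.

```bash
python3 -m pendant '[[0,0,0.7,0],[0,0,1.5,0],[0,0,1.5,0]]'; python3 -c "
from h import *
st()"
```

```text
t: 21.85
eef_pos: [573.6, 31.8, 96.1]
tcp_rot: [3.141, -0.009, 0.009]
ft_force: [-0.4, -2.2, 1.8]
opening: 0.153
21.85 [573.64  31.8   96.12] [ 3.141  -0.0095  0.0095] F [-0.39 -2.23  1.78] M [-0.77 -0.12 -0.01] op 0.153 j [-0.06  0.56  1.81  0.    0.76 -0.07]
```

```bash
python3 -m pendant '[[0.2,0.8,0,0],[0.2,1.0,0.7,0],[0.2,1.0,1.2,0],[0.2,1,1.2,0]]'; python3 -c "
from h import *
st()"
```

```text
t: 22.35
eef_pos: [573.7, 30.9, 94.7]
tcp_rot: [3.141, -0.009, 0.01]
ft_force: [0.2, -1.4, -0.9]
opening: 0.149
22.35 [573.74  30.85  94.74] [ 3.141  -0.0091  0.0096] F [ 0.23 -1.4  -0.86] M [-0.4  -0.06  0.03] op 0.149 j [-0.06  0.56  1.81  0.    0.76 -0.07]
```

```bash
python3 -m pendant '[[0,0.5,0.5,0],[0,0.6,1.5,0],[0,0.6,2.5,0],[0,0.6,2.5,0]]'; python3 -c "
from h import *
st()"
```

```text
t: 22.85
eef_pos: [573.6, 30.3, 92.1]
tcp_rot: [3.141, -0.009, 0.01]
ft_force: [0.3, -0.0, -1.6]
opening: 0.152
22.85 [573.64  30.28  92.09] [ 3.1411 -0.0087  0.0095] F [ 0.27 -0.   -1.62] M [-0.1  -0.02  0.02] op 0.152 j [-0.06  0.57  1.81  0.    0.75 -0.07]
```

Free, with forces near zero. Continuing down: the home position is at TCP about 84.8, where the collar meets the board.

```bash
python3 -m pendant '[[0,0,1,0],[0,0,2,0],[0,0,3,0],[0,0,4,0],[0,0,4,0]]'; python3 -c "
from h import *
st()"; python3 -m pendant '[[0,0,0.8,0],[0,0,1.6,0],[0,0,2.2,0],[0,0,2.2,0]]';python3 -c "
from h import *
st()"
```

```text
t: 23.48
eef_pos: [573.7, 30.3, 88.0]
tcp_rot: [3.141, -0.009, 0.01]
ft_force: [0.9, 0.3, -1.2]
opening: 0.149
23.48 [573.67  30.26  87.96] [ 3.1411 -0.0087  0.0095] F [ 0.9   0.29 -1.23] M [-0.1  -0.01 -0.01] op 0.149 j [-0.06  0.57  1.81  0.    0.74 -0.07]
t: 23.98
eef_pos: [573.7, 30.3, 85.7]
tcp_rot: [3.141, -0.009, 0.01]
ft_force: [0.0, 0.4, -2.3]
opening: 0.151
23.98 [573.67  30.28  85.72] [ 3.1411 -0.0086  0.0095] F [ 0.01  0.43 -2.32] M [-0.13 -0.06 -0.  ] op 0.151 j [-0.06  0.58  1.82  0.    0.74 -0.07]
```

```bash
python3 -m pendant '[[0,0,0.5,0],[0,0,0.9,0],[0,0,0.9,0]]'; python3 -m pendant '[[0,0,0.4,0],[0,0,0.4,0]]'; python3 -c "
from h import *
st()"
```

```text
t: 24.35
eef_pos: [573.7, 30.3, 84.9]
tcp_rot: [3.141, -0.009, 0.01]
ft_force: [0.5, 0.0, -0.2]
opening: 0.151
t: 24.6
eef_pos: [573.8, 30.2, 84.8]
tcp_rot: [3.141, -0.009, 0.01]
ft_force: [-2.5, 1.2, 5.2]
opening: 0.152
24.6 [573.77  30.22  84.81] [ 3.141  -0.009   0.0095] F [-2.49  1.22  5.23] M [-0.09  0.39 -0.02] op 0.152 j [-0.06  0.58  1.82  0.    0.74 -0.07]
```

The collar touches at 84.8, as expected. One more gentle press, then look and release.

```bash
python3 -m pendant '[[0,0,0.4,0],[0,0,0.4,0]]'
python3 - <<'E'
from h import *
st()
q=cam("scene")
c=cv2.resize(q["pixels"][180:250,215:295,::-1],(640,560),interpolation=cv2.INTER_CUBIC)
cv2.imwrite("pics/p7.png",c)
E
```

```text
t: 24.85
eef_pos: [573.8, 30.3, 84.8]
tcp_rot: [3.141, -0.009, 0.01]
ft_force: [-1.6, -0.1, 6.7]
opening: 0.149
24.85 [573.75  30.28  84.78] [ 3.141  -0.0092  0.0096] F [-1.62 -0.1   6.7 ] M [-0.11  0.44 -0.02] op 0.149 j [-0.06  0.58  1.82  0.    0.74 -0.07]
```

View pics/p7.png

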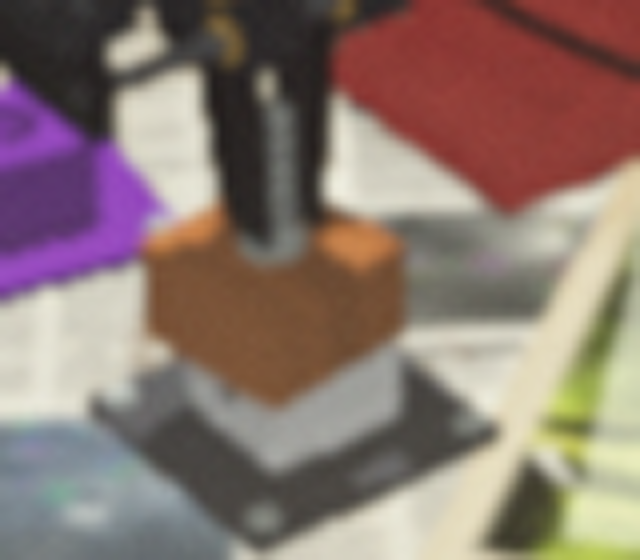

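The collar sits on the top board at about (272,250). Releasing and rising.

```bash
python3 -m pendant '[[0,0,-0.3,0],[0,0,-0.3,0],[0,0,-0.3,0],[0,0,-0.3,0],[0,0,-0.3,0],[0,0,-0.3,0],[0,0,-0.3,0]]' 0;  python3 -c "
from h import *
st()"; python3 -m pendant '[[0,0,-20,0],[0,0,-50,0],[0,0,-90,0],[0,0,-120,0],[0,0,-120,0]]' ; python3 -c "
from h import *
to(540,-150,200,0.01)"
```

```text
t: 25.78
eef_pos: [573.8, 30.2, 85.1]
tcp_rot: [3.141, -0.009, 0.01]
ft_force: [-0.2, -0.9, -0.9]
opening: 0.83
25.77 [573.77  30.23  85.09] [ 3.141  -0.0092  0.0096] F [-0.21 -0.88 -0.9 ] M [-0.08  0.08 -0.02] op 0.83 j [-0.06  0.58  1.82  0.    0.74 -0.07]
t: 26.4
eef_pos: [573.4, 30.3, 207.2]
tcp_rot: [3.141, -0.013, 0.01]
ft_force: [-0.4, -1.1, 0.1]
opening: 0.998
row [-35.21 179.97   6.85] -0.02  tool x [1.    0.01  0.013]  tool y [ 0.01  -1.     0.001]
```

```bash
python3 -m pendant '[[-35,220,0,0],[-35,220,0,0],[-35,220,0,0],[-35,220,0,0],[-35,220,0,0],[-35,220,0,0],[-35,220,0,0]]'
python3 - <<'E'
from h import *
p=cam("top");q=cam("scene")
a=cv2.resize(p["pixels"][184:230,226:272,::-1],(400,400),interpolation=cv2.INTER_LANCZOS4)
b=cv2.resize(q["pixels"][190:250,222:282,::-1],(400,400),interpolation=cv2.INTER_LANCZOS4)
cv2.imwrite("pics/f1.png",np.hstack([a,b]))
cv2.imwrite("pics/f2.png",cv2.resize(q["pixels"][:,:,::-1],(800,600)))
for d in vision.find_in(q,"pin_grip"): print(d["confidence"],(np.array(q["R"]).T@(np.array(d["at"])-q["t"])).round(1))
E
```

```text
t: 27.28
eef_pos: [540.6, -188.9, 206.6]
tcp_rot: [3.141, -0.013, 0.011]
ft_force: [0.3, -0.7, -1.0]
opening: 0.999
0.7 [571.3  23.2 104.9]
0.31 [ 404.5 -149.5   29.4]
```

View pics/f1.png

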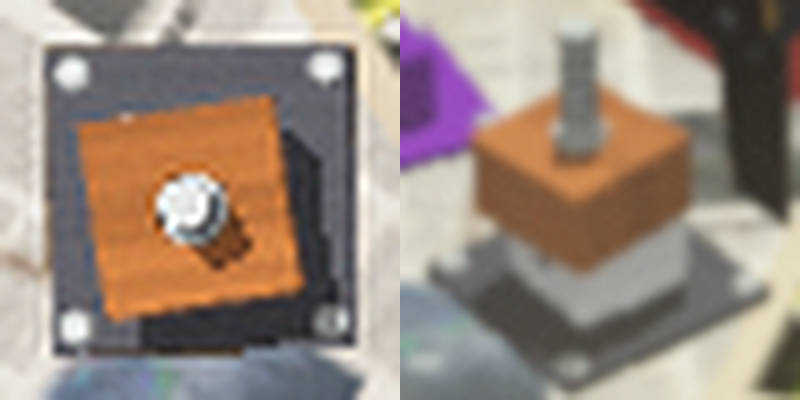

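View pics/f2.png

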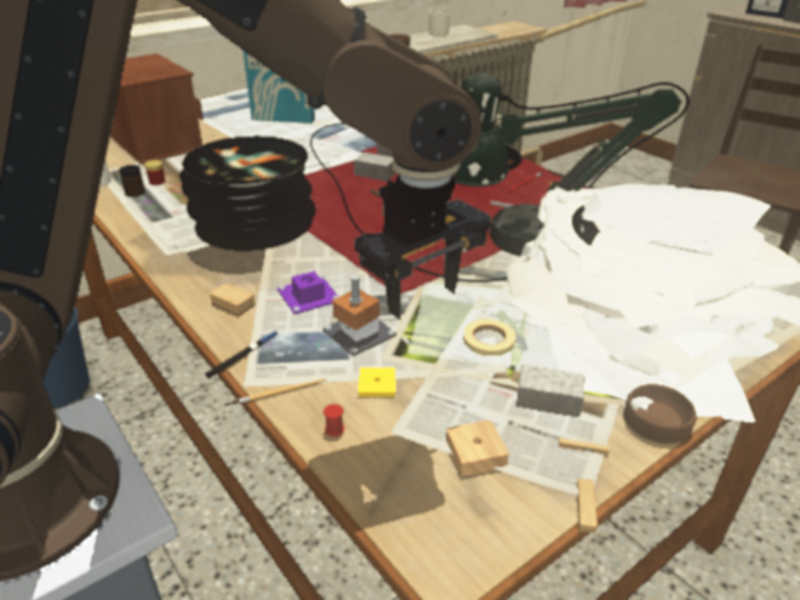

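The pin is home and upright in the pack. The pack turned by about 0.13 rad as one block while sliding. I'll check the seat height by triangulating the pin top, and that the board edges are flush and the bystanders unmoved.

Run:
```python
from h import *
p=cam("top");q=cam("scene")
for z in (126,122,130): print(z,ray(q,n(576-400,27,222,190,400/60),z).round(1),ray(p,n(188,198,226,184,400/46),z).round(1))
a=cv2.resize(p["pixels"][190:225,230:265,::-1],(400,400),interpolation=cv2.INTER_LANCZOS4)
b=cv2.resize(q["pixels"][190:235,230:275,::-1],(400,400),interpolation=cv2.INTER_LANCZOS4)
cv2.imwrite("pics/f3.png",np.hstack([a,b]))
for c in (q,p):
  for nm in ("thread_spool","sanding_block","whetstone"):
    print(nm,[((np.array(c["R"]).T@(np.array(d["at"])-c["t"])).round(1)) for d in vision.find_in(c,nm)])
```

```text
126 [573.4  32.3 126. ] [574.6  29.4 126. ]
122 [576.9  37.6 122. ] [574.8  29.6 122. ]
130 [569.9  27.  130. ] [574.4  29.2 130. ]
thread_spool [array([ 398.7, -147. ,   30.1]), array([558.6,   3.8,   8.7])]
sanding_block [array([436.3, 245.8,  24.7])]
whetstone [array([ 708.1, -307. ,   49.2])]
thread_spool []
sanding_block [array([437.5, 257. ,  27.9])]
whetstone [array([ 713.8, -291. ,   46.6])]
```

View pics/f3.png

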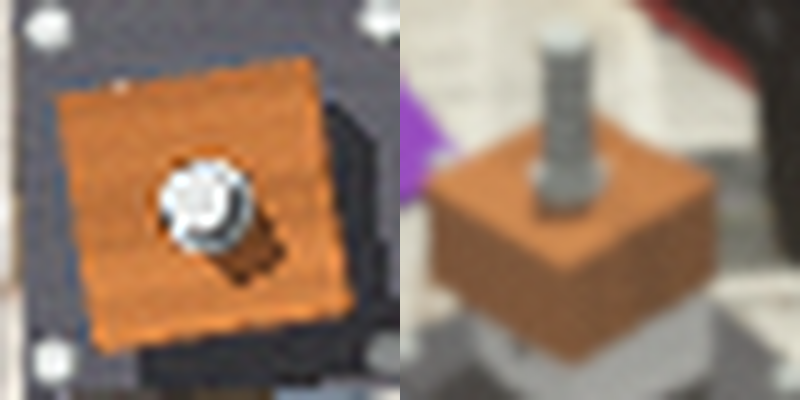

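The rays from the two cameras come closest at about z = 127, against 126 for a seated collar. The pack is flush. The speck at (120,85) is the pillar's corner. The bystanders are where they were. Handing in.

```bash
python3 -c "
from h import *
st(); print(job.job_done())"
```

```text
27.82 [ 540.53 -190.    206.9 ] [ 3.1407 -0.0133  0.0097] F [ 0.48  0.15 -0.43] M [-0.07  0.06  0.01] op 1.001 j [-0.46  0.42  1.71  0.01  1.   -0.47]
the job is handed in; nothing more can be done
None
```

The pin is home through all three boards with its collar on the top board. I released it, moved the arm well clear and handed the job in at about 27.8 s of the 72 s allowed.

- **Squaring:** I squeezed the pile along y and then along x. The jaws stopped at 60 mm both times, and the pictures showed flush edges and an open hole.
- **Finding the bore:** I lowered the pin through the boards to the bush and felt round at a 5.5 mm radius. The bore was on the −x side, slightly toward −y.
- **Pressing home:** The collar met the board at the tool height I had worked out for it. The highest upward force I read was about 8 N, well under the 30 N limit, though I only read it at the end of each move.

**Last checks**
- **Seating:** The pin stands upright. Its top triangulates to about 127 mm, against 126 mm expected for a seated collar. The two camera rays still missed each other by 2–3 mm sideways, about the calibration error.
- **Board pack:** The three boards look flush with each other. The pack turned by roughly 0.13 rad as one block while sliding with the pin, so it is not parallel to the jig. I left it so, because the pin now stands too tall to lower the gripper over the whole pack.
- **Bystanders:** The sanding block and whetstone are where they were, within detection error. The thread spool is unmoved in the scene view, but in the last check the network missed it in the top view.
- **Gripper reading:** The opening on the pin read about 14 mm, against the stated 16 mm grip. I found no cause, but the grip held.

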